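# Put the jar tray away under the desk shelf

### The arm

A 6-joint arm with a two-finger parallel gripper is mounted at the origin on the work surface. World frame = base frame: x ahead of the robot, y to its left, z up, the work surface at z = 0. Lengths are in mm, angles in rad, forces in N, time in s.
With the tool pointing down it reaches from about 300 to 775 mm from the base axis. Payload 14.6 kg.
Tool frame: the origin (TCP) lies at the very end of the fingers, on their centre line; the grasp point (between the pads) lies 19 mm behind it; z points along the fingers, y is the line along which they close (so a half turn about z gives the same grasp; the last joint's range is limited). The gripper opens to 94 mm and grips with 3 to 60 N. Pads are 16 mm wide; open, the fingers measure 119 mm over their backs; the gripper's body (75 mm by 177 mm) begins 78 mm behind the grasp point.
Start: joints at [-1.283, 0.3, 1.521, -0, 1.321, -0.067], TCP at [191.064, -515.736, 205.446] pointing down, gripper open.
Joint ranges: [-3.03, 3.03], [-0.79, 2.21], [0.23, 2.52], [-1.04, 4.18], [0, 3.07], [-2.55, 2.55]. Speed limits (rad/s): [2.22, 2.22, 2.57, 3.14, 3.14, 3.14].

### API

Orientations are given as [roll, pitch, yaw] about the fixed x, y, z axes, in that order (R = Rz(yaw) Ry(pitch) Rx(roll)).
In Python, from cell import manip gives the robot as it stands.
- The arm moves only by the tool servo_tool, never from a script. Its argument "rows" is a list of rows, each a list of 7 numbers: the turn, a rotation vector about the world's x, y, z in degrees, then the shift along the world's x, y, z in mm, then the closure, from 0 (fully open) to 1 (shut). In form: [[rx, ry, rz, dx, dy, dz, fingers], ...]. A call has 1 to 20 rows; each row shifts and turns the commanded pose from where the row before left it; what a row does not reach is not made up. A row lasts 1/8 s, in which the tool goes at most 62.5 mm and 10.7 degrees, less where a joint would pass 70% of its speed; a pose out of reach is approached as far as the arm can. A call with a gripper value outside its range is refused whole. The fingers move at their own pace and stop on an object; "grip_force" is the grip in N (left out, the last holds). Time passes only in rows, so rows that do not move let the fingers close. It gives the time, the measured TCP pose, the force, the opening and the grip force at its end, in the units of the state.
- manip.read_state(): the state, without advancing time (a new reading comes with each control period).
- manip.camera(name): name is "scene" or "top" or "wrist"; returns the picture (420x560x3 uint8, red, green, blue); there is no depth.
- manip.camera_info(name): a dict with "fx", "fy", "cx", "cy" (pixels), "D" ([k1, k2, p1, p2, k3] as OpenCV has them; the pictures are not rectified), "position" and "rotation" of the camera in the world; the wrist camera has in their place "T_tool_cam" (4x4, takes a point from camera to tool coordinates, whose origin is the TCP and whose axes are the flange's). Camera axes: x right, y down, z forward; pixel columns grow to the right and rows downward; lengths in mm; the calibration is good to about 2 mm. A picture is of the moment at which its call begins: read the wrist's pose just before it. camera_info takes no time and is no camera call.
- manip.sign_off(): hands the job in; it is judged then, once.
The state is a dict: "clock": time; "joints": joint angles; "qd": joint speeds; "effort": joint torques, N m; "eef_pos": TCP position; "eef_rot": TCP orientation; "wrist_force": force on the tool from outside, world axes, zero at the start; "moment": the same for the moment, N m; "finger_gap": finger opening in mm; "finger_force": force on a finger pad.
Only numpy, scipy, OpenCV 4.12 (cv2) and the standard library are available. Lean on these libraries where they do the work, as an engineer would, in place of code of your own. Each camera call takes 0.05 s, during which the arm holds its last target. There are 200 camera calls.

### The job

Slide the tray of jars along the table in under the low desk shelf, square to the shelf and midway between its posts, pushing gently until you feel it press on the sprung stop bar underneath, and leave it resting against that bar with all three jars standing on it. The bar's depth is not known, so find it by feel; do not ram it, do not lift the tray or knock the shelf, and leave everything else on the table where it is.

Things in the scene. Friction and masses are not known exactly. Their poses are not given: they have to be found in the camera images.
- tray: thick plywood jar tray, a loose solid board with a low rim: 120 (its x) x 170 (its y) x 30 mm high (solid to 25, rim 5 wide and 5 high). Origin: centre of its underside; z up. It starts in front of the shelf, its +x long side roughly towards the shelf. About 0.75 kg with its jars; too wide to grasp
- shelf: low wooden desk shelf, fixed, open at front and back: board 240 (its x) x 320 (its y) x 18 mm, underside 160 mm above the table, four posts 22 x 18 mm at x = +-105, y = +-150 mm; jars stand on its rear half. Origin: on the table under the board's centre; +x points from its front edge (x = -120 mm, facing the robot) to its back. Under it is the stop bar (see shelf_front)
- shelf_front (a point): point on the table under the middle of the shelf's front edge, axes as the shelf's. Stop bar: rubber-faced, 130 mm wide, 6 to 32 mm above the table, sprung: gives up to 20 mm to +x (1.5 N per mm). Its depth varies and is not measured: the free face is 131 to 163 mm behind this point, so the home tray's near side ends 11 to 43 mm (plus the give) behind it
- jar1: small white screw-top jar standing loose on the tray, 44 mm across, 55 high, origin at the centre of its underside (jar toward the tray's -y end)
- jar2: small white screw-top jar standing loose on the tray, 44 mm across, 55 high, origin at the centre of its underside (middle jar)
- jar3: small white screw-top jar standing loose on the tray, 44 mm across, 55 high, origin at the centre of its underside (jar toward the tray's +y end)
- tall_jar_left: bystander: tall white screw-top jar, 52 mm across, 100 high, beside the shelf's front left (+y) corner; origin under its centre
- tall_jar_right: the same kind of tall jar, beside the front right (-y) corner; origin under its centre
- square: bystander: steel try square lying flat, blade 170 x 28 x 5 mm along its x, stock 14 thick at its -x end; origin at the middle of the blade's underside
- mug: bystander: white mug, 80 mm across, 95 high, handle on its +y side; origin under its centre
- glue: bystander: white glue bottle, 54 mm across, 140 high; origin under its centre
- stone: bystander: marble sample slab 75 x 100 x 30 mm; origin under its centre
Things that resemble listed ones, but are neither listed nor needed, are in the scene too. What is shaped like the jar3 but blue or red is not meant.

How it is judged:
By the outcome, as a careful person would: the job done as asked, in the order asked, and still so for the second after the job is handed in, with the robot touching nothing.
It also fails if it takes over 72 s, if anything falls off the work surface, if the arm or the gripper's body presses on something with over 40 N, if the wrist force passes 120 N, or if a joint passes its speed limit or range.

## Working session

There is one attempt and no reset: what is moved stays moved. The work goes in short steps, Python scripts to look and compute and a tool call to move; the robot and the scene stay as the last step left them, time stands still between calls to the robot, and variables do not carry over. Pictures are saved under pics/ and viewed, at most 12 in all, crops included, and the job is handed in when it is done.

Besides the shell and the picture viewer there is one more tool, called after "Call:" as name(argument=value, ...) on one line, values as JSON. servo_tool: Moves the arm, as the interface text tells. Its arguments: {"type":"object","properties":{"rows":{"type":"array","items":{"type":"array","items":{"type":"number"}}},"grip_force":{"type":"number"}},"required":["rows"]}

```bash
ls; mkdir -p pics
python3 - <<'E'
from cell import manip
import cv2,json
for n in("scene","top"):
    cv2.imwrite(f"pics/{n}0.png",manip.camera(n)[:,:,::-1])
for n in("scene","top","wrist"):
    print(n,{k:(v.tolist() if hasattr(v,'tolist') else v) for k,v in manip.camera_info(n).items()})
print(manip.read_state())
E
```

```text
pics
scene {'fx': 476.35251057379253, 'fy': 476.35251057379253, 'cx': 273.03981441021483, 'cy': 202.8504686326397, 'D': [-0.027504594740504124, 0.0, 0.0, 0.0, 0.0], 'position': [1045.3861647988217, 761.7496953625549, 836.9828640241417], 'rotation': [-2.28619816925949, -0.009221475405304602, 2.624176700941146]}
top {'fx': 538.4456729527939, 'fy': 538.4456729527939, 'cx': 280.8990346381287, 'cy': 214.14556008977388, 'D': [-0.16328903683371743, 0.0, 0.0, 0.0, 0.0], 'position': [361.4281999685851, 3.467145556279179, 1418.5560749469303], 'rotation': [-2.9903383874826384, -0.011333284657560228, -1.5434296230180768]}
wrist {'fx': 337.18482882864856, 'fy': 337.18482882864856, 'cx': 282.2242287980851, 'cy': 214.03747821697, 'D': [-0.06035562336518252, 0.0, 0.0, 0.0, 0.0], 'T_tool_cam': [[-0.001024944402250258, -0.9583022555378299, -0.2857546789119624, 83.08648305824404], [0.9999991169644392, -0.000740484448337545, -0.0011035185192975919, 0.3445721234328625], [0.0008459073902966, -0.2857555576255485, 0.9583021682782511, -178.80997182393855], [0.0, 0.0, 0.0, 1.0]]}
{'clock': 0.1, 'joints': array([-1.28257049e+00,  3.00386393e-01,  1.52149769e+00, -2.65618141e-05,
        1.32070006e+00, -6.66130162e-02]), 'qd': array([-1.00817134e-04, -3.41967930e-04, -1.11093992e-03, -9.60406841e-04,
        8.55643989e-04,  2.70221611e-05]), 'effort': array([ 3.18633749e-03, -5.32642508e+01, -3.53284121e+01,  7.10403803e-02,
        2.35024269e-02, -4.20658921e-05]), 'eef_pos': array([ 191.01085526, -515.5239805 ,  204.96806899]), 'eef_rot': array([-3.14060165e+00, -4.03256517e-05,  3.54845417e-01]), 'wrist_force': array([-0.3635946 ,  0.85996297, -0.13154284]), 'moment': array([ 0.00907433, -0.00641267,  0.00248297]), 'finger_force': 0.0, 'finger_gap': 93.89417777912396}
```

View pics/scene0.png

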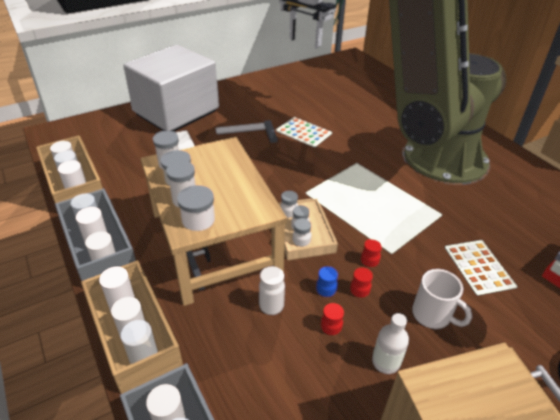

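View pics/top0.png

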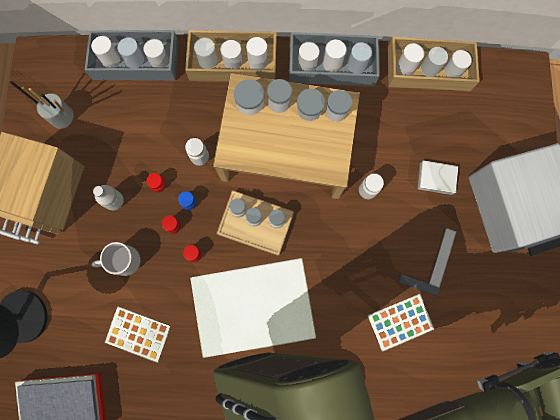

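```bash
cat > h.py <<'E'
import numpy as np,cv2
from scipy.spatial.transform import Rotation as R
from cell import manip
def cam(n,st=None):
    i=manip.camera_info(n);K=np.array([[i['fx'],0,i['cx']],[0,i['fy'],i['cy']],[0,0,1]]);D=np.array(i['D'])
    if n=='wrist':
        T=np.array(i['T_tool_cam']);Rt=R.from_euler('xyz',st['eef_rot']).as_matrix()
        return K,D,Rt@T[:3,:3],Rt@T[:3,3]+st['eef_pos']
    return K,D,R.from_euler('xyz',i['rotation']).as_matrix(),np.array(i['position'])
def back(c,px,z):
    K,D,Rm,p=c;u=cv2.undistortPoints(np.array(px,float).reshape(-1,1,2),K,D).reshape(-1,2)
    d=np.c_[u,np.ones(len(u))]@Rm.T
    return p+d*((np.reshape(z,(-1,1))-p[2])/d[:,2:])
def proj(c,P):
    K,D,Rm,p=c;q=(np.array(P,float)-p)@Rm
    return cv2.projectPoints(q,np.zeros(3),np.zeros(3),K,D)[0].reshape(-1,2)
E
python3 - <<'E'
import cv2
a=cv2.imread('pics/top0.png')[60:260,170:390];cv2.imwrite('pics/topc.png',cv2.resize(a,None,fx=3,fy=3,interpolation=cv2.INTER_CUBIC))
a=cv2.imread('pics/scene0.png')[120:320,130:350];cv2.imwrite('pics/scenec.png',cv2.resize(a,None,fx=3,fy=3,interpolation=cv2.INTER_CUBIC))
E
```

```text
(no output)
```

View pics/topc.png

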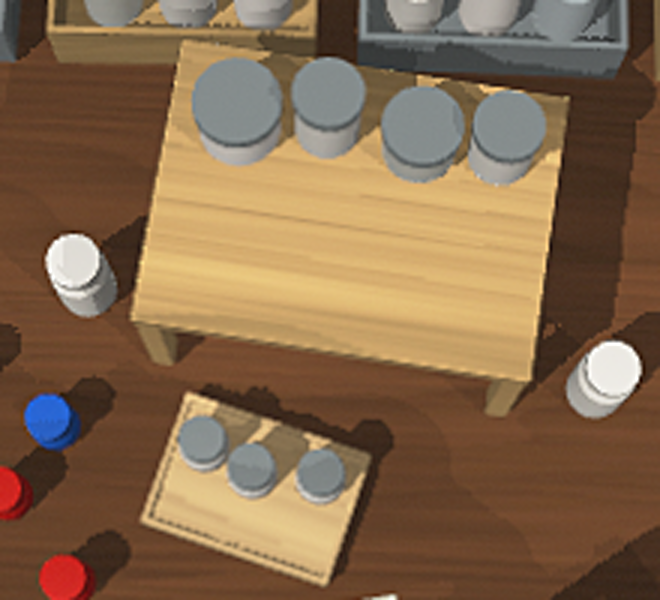

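View pics/scenec.png

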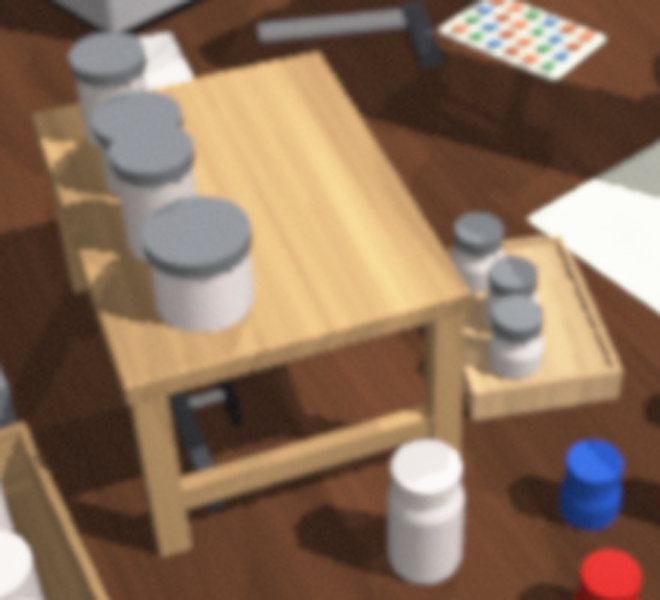

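```bash
cat >> h.py <<'E'
def crop(px,x0,y0,s=3): return (np.array(px,float)+.5)/s-.5+[x0,y0]
def pose2(model,pts):
    m=np.array(model,float);p=np.array(pts)[:,:2];mc=m.mean(0);pc=p.mean(0)
    H=((m-mc).T@(p-pc));a=np.arctan2(H[0,1]-H[1,0],H[0,0]+H[1,1])
    r=np.array([[np.cos(a),-np.sin(a)],[np.sin(a),np.cos(a)]]);t=pc-r@mc
    return t,np.degrees(a),p-(m@r.T+t)
E
python3 - <<'E'
from h import *
np.set_printoptions(precision=1,suppress=True)
t=cam('top');s=cam('scene')
T=lambda p:crop(p,170,60);S=lambda p:crop(p,130,120)
print('shelf top',pose2([[120,160],[120,-160],[-120,160],[-120,-160]],back(t,T([[182,40],[569,97],[133,319],[532,379]]),[178,178,160,160])))
print('shelf scene',pose2([[120,-160],[-120,160],[120,160]],back(s,S([[35,115],[466,298],[128,385]]),[178]*3)))
print('tray top',pose2([[60,85],[60,-85],[-60,-85],[-60,85]],back(t,T([[187,393],[371,456],[329,582],[142,521]]),30)))
print('tray scene',pose2([[-60,85],[-60,-85]],back(s,S([[622,375],[558,237]]),30)))
print('jars lids top',back(t,T([[203,438],[251,467],[321,472]]),85))
print('jars lids scene',back(s,S([[516,315],[512,275],[478,232]]),85))
print('tall L/R',back(t,T([[75,259],[612,368]]),100), 'blue',back(t,T([[52,420]]),55),'red',back(t,T([[67,578],[-40,300]]),55))
E
```

```text
shelf top (array([762.3, -16.1]), np.float64(-7.029173850496134), array([[-2.9,  0.4],
       [-2.9,  0.4],
       [ 3.1,  0.9],
       [ 2.7, -1.7]]))
shelf scene (array([760.4, -13.3]), np.float64(-8.028240977494576), array([[ 0.2,  2.9],
       [ 4.5, -1. ],
       [-4.7, -1.9]]))
tray top (array([550.3,  59.4]), np.float64(-16.899030198173353), array([[-0.4,  0.4],
       [-2.1,  0.6],
       [ 1.9, -0.8],
       [ 0.6, -0.1]]))
tray scene (array([555.6,  62.8]), np.float64(-16.433923145050287), array([[ 0.1,  0.3],
       [-0.1, -0.3]]))
jars lids top [[583.4 103.9  85. ]
 [560.   62.8  85. ]
 [557.5   4.3  85. ]]
jars lids scene [[591.7 111.   85. ]
 [570.1  70.9  85. ]
 [566.4  13.   85. ]]
tall L/R [[ 731.3  217.7  100. ]
 [ 650.6 -237.3  100. ]] blue [[600.3 237.   55. ]] red [[464.8 217.   55. ]
 [704.6 324.3  55. ]]
```

Call:
servo_tool(rows=[[0,0,0,0,0,30,0.25],[0,0,-1.3,16,36,8,0.25],[0,0,-1.3,16,36,8,0.25],[0,0,-1.3,16,36,8,0.25],[0,0,-1.3,16,36,8,0.25],[0,0,-1.3,16,36,8,0.25],[0,0,-1.3,16,36,8,0.25],[0,0,-1.3,16,36,8,0.25],[0,0,-1.3,16,36,8,0.25],[0,0,-1.3,16,36,8,0.25],[0,0,-1.3,16,36,8,0.25],[0,0,-1.3,16,36,8,0.25],[0,0,-1.3,16,36,8,0.25],[0,-5,-1.3,16,36,8,0.25],[0,-5,-1.3,16,36,8,0.25],[0,-5,-1.3,16,36,8,0.25],[0,-5,-0.8,16,36,8,0.25],[0,0,0,0,0,0,0.25],[0,0,0,0,0,0,0.25]])

```text
clock: 2.48
eef_pos: [446.8, 59.9, 363.1]
eef_rot: [3.127, -0.347, 0.003]
wrist_force: [-0.0, -0.1, 0.0]
finger_gap: 70.5
finger_force: 0.0
```

Run:
```python
from h import *
import pickle
st=manip.read_state();im=manip.camera('wrist')
pickle.dump((st,im),open('w1.pkl','wb'))
print(st['joints'],st['eef_pos'],st['eef_rot'],st['wrist_force'])
cv2.imwrite('pics/w1.png',cv2.resize(im[:,:,::-1],(800,600),interpolation=cv2.INTER_CUBIC))
```

```text
[ 0.07528316 -0.21502062  1.73486895 -0.0405128   1.27666973  1.65093965] [446.78928902  59.88309813 363.1050821 ] [ 3.12749382e+00 -3.47111051e-01  2.60019565e-03] [-0.00493921 -0.08041707  0.03315753]
```

View pics/w1.png

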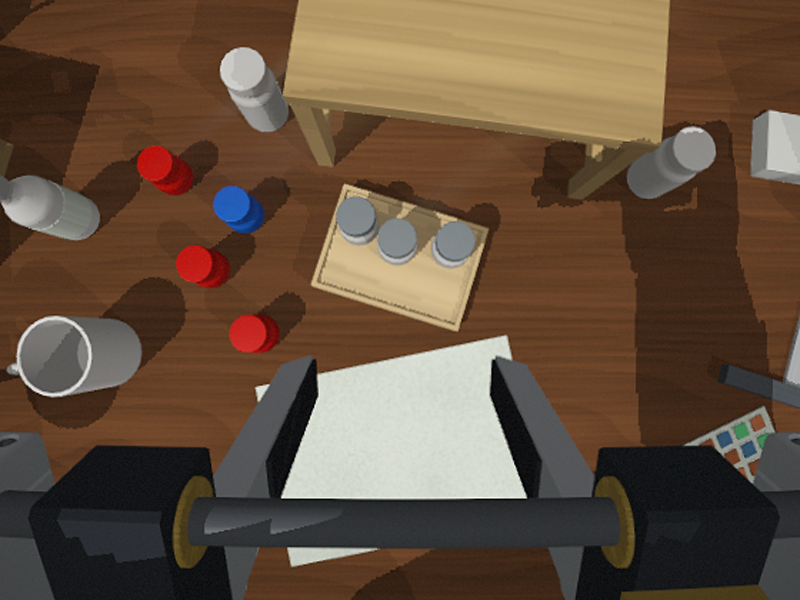

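Run:
```python
from h import *
import pickle
np.set_printoptions(precision=1,suppress=True)
st,im=pickle.load(open('w1.pkl','rb'));w=cam('wrist',st)
W=lambda p:crop(p,0,0,800/560)
print(w[3])
print('posts',pose2([[-116,159],[-116,141],[-116,-141],[-116,-159]],back(w,W([[318,167],[335,163],[570,196],[592,201]]),0)))
print('board',pose2([[-120,160],[-120,-160]],back(w,W([[284,97],[661,144]]),160)))
print('tray',pose2([[60,85],[60,-85],[-60,-85],[-60,85]],back(w,W([[345,184],[490,228],[459,329],[312,285]]),30)))
print('lids',back(w,W([[356,216],[397,238],[455,240]]),80))
print('blue,red',back(w,W([[232,203],[203,263],[249,333],[160,163]]),55))
print('tall',back(w,W([[243,68],[693,150]]),100))
```

```text
[464.1  61.9 559.7]
posts (array([759.4, -21.3]), np.float64(-7.409234514471678), array([[-3. ,  4.5],
       [ 4.1,  2.2],
       [ 1.2,  1.1],
       [-2.3, -7.8]]))
board (array([767.3, -19.2]), np.float64(-6.835629368479103), array([[ 0.7,  5.5],
       [-0.7, -5.5]]))
tray (array([549.8,  57.1]), np.float64(-17.19206882476044), array([[-0.8, -0.3],
       [-0.6, -0.1],
       [ 1.4,  0.4],
       [ 0.1,  0. ]]))
lids [[582.6 103.4  80. ]
 [560.   62.1  80. ]
 [558.    3.6  80. ]]
blue,red [[603.6 238.5  55. ]
 [539.1 268.1  55. ]
 [464.9 217.6  55. ]
 [648.8 319.   55. ]]
tall [[ 729.7  216.2  100. ]
 [ 647.8 -237.6  100. ]]
```

Call:
servo_tool(rows=[[0.8,5,0,0,0,0,0.4],[0,5,0,0,0,0,0.4],[0,5,0,0,0,0,0.4],[0,4.9,0,0,0,0,0.4],[0,0,8.3,10.2,11.9,-13,0.4],[0,0,8.3,10.2,11.9,-13,0.4],[0,0,8.3,10.2,11.9,-13,0.4],[0,0,8.3,10.2,11.9,-13,0.4],[0,0,8.3,10.2,11.9,-13,0.4],[0,0,8.3,10.2,11.9,-13,0.4],[0,0,8.3,10.2,11.9,-13,0.4],[0,0,8.3,10.2,11.9,-13,0.4],[0,0,8.3,10.2,11.9,-13,0.4],[0,0,8.3,10.2,11.9,-13,0.4],[0,0,0,0,0,-30,0.4],[0,0,0,0,0,-30,0.4],[0,0,0,0,0,-30,0.4],[0,0,0,0,0,0,0.4],[0,0,0,0,0,0,0.4]])

```text
clock: 4.9
eef_pos: [549.7, 178.7, 144.6]
eef_rot: [3.141, -0.002, 1.446]
wrist_force: [0.1, -0.4, 0.4]
finger_gap: 56.5
finger_force: 0.0
```

Run:
```python
from h import *
st=manip.read_state()
print(st['joints'],st['eef_pos'],st['eef_rot'],st['wrist_force'])
```

```text
[0.25031419 0.41548511 1.51072571 0.00159753 1.21419017 0.37505004] [549.7000046  178.74096337 144.61038606] [ 3.14103283e+00 -1.82996329e-03  1.44550419e+00] [ 0.0636133  -0.40089587  0.44568532]
```

Call:
servo_tool(rows=[[0,0,0,0,0,-30,0.4],[0,0,0,0,0,-30,0.4],[0,0,0,0,0,-30,0.4],[0,0,0,0,0,-25,0.4],[0,0,0,0,0,-16,0.4],[0,0,0,-0.5,-4,0,0.4],[0,0,0,-0.5,-4,0,0.4],[0,0,0,-0.5,-4,0,0.4],[0,0,0,-0.4,-3,0,0.4],[0,0,0,-0.4,-3,0,0.4],[0,0,0,-0.4,-3,0,0.4],[0,0,0,-0.4,-3,0,0.4],[0,0,0,-0.4,-3,0,0.4],[0,0,0,-0.4,-3,0,0.4]])

```text
clock: 6.65
eef_pos: [545.2, 149.2, 12.4]
eef_rot: [-3.142, -0.002, 1.447]
wrist_force: [0.2, 3.6, -1.9]
finger_gap: 56.3
finger_force: 2.4
```

Call:
servo_tool(rows=[[0,0,0,-0.4,-3,0,0.4],[0,0,0,-0.4,-3,0,0.4],[0,0,0,-0.4,-3,0,0.4],[0,0,0,-0.4,-3,0,0.4],[0,0,0,-0.4,-3,0,0.4],[0,0,0,-0.4,-3,0,0.4],[0,0,0,-0.4,-3,0,0.4],[0,0,0,0,0,0,0.4]])

```text
clock: 7.65
eef_pos: [542.3, 127.9, 12.5]
eef_rot: [-3.141, -0.001, 1.446]
wrist_force: [-0.8, 0.4, 0.3]
finger_gap: 56.6
finger_force: 0.6
```

Run:
```python
from h import *
st=manip.read_state();im=manip.camera('top')
print(st['eef_pos'],st['eef_rot'],st['wrist_force'])
a=im[100:260,170:390,::-1];cv2.imwrite('pics/t2.png',cv2.resize(a,None,fx=3,fy=3,interpolation=cv2.INTER_CUBIC))
```

```text
[542.31929568 127.90696134  12.53255943] [-3.14121249e+00 -1.05344357e-03  1.44616462e+00] [-0.84251887  0.38645114  0.33562038]
```

View pics/t2.png

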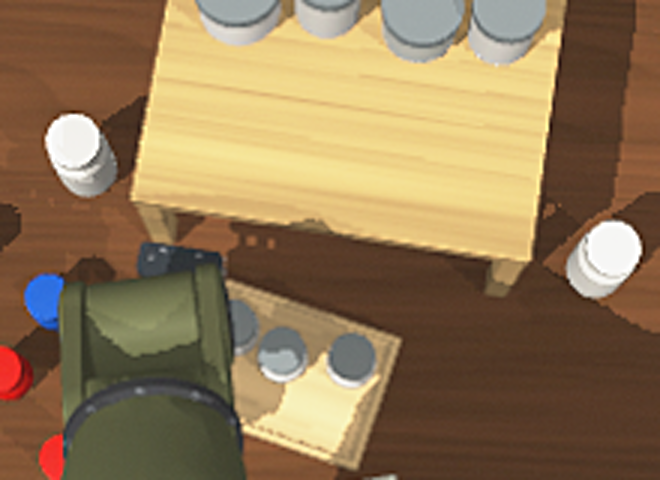

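Run:
```python
from h import *
np.set_printoptions(precision=1,suppress=True)
t=cam('top')
q=back(t,crop([[402,339],[357,468]],170,100),30);print(pose2([[60,-85],[-60,-85]],q))
```

```text
(array([548.3,  33.3]), np.float64(-17.757488422677465), array([[-0.4,  0.1],
       [ 0.4, -0.1]]))
```

Call:
servo_tool(rows=[[0,0,0,1.5,10,0,0.4],[0,0,0,1.5,10,0,0.4],[0,0,0,0,0,40,0.2],[0,0,0,0,0,50,0],[0,0,0,0,0,50,0],[0,0,0,0,0,50,0],[0,0,0,0,0,0,0],[0,0,0,0,0,0,0]])

```text
clock: 8.7
eef_pos: [545.1, 148.7, 201.8]
eef_rot: [-3.141, -0.001, 1.447]
wrist_force: [0.2, -0.5, 0.0]
finger_gap: 94.2
finger_force: 0.0
```

Run:
```python
from h import *
from scipy.optimize import least_squares as ls
st=manip.read_state();print(st['eef_pos'],st['eef_rot'],st['joints'])
d=[(.30039,1.5215,1.3207,549.8,205),(-.21502,1.73487,1.27667,450.8,363.1),(.41549,1.51073,1.21419,578,144.6)]
j=st['joints'];d.append((j[1],j[2],j[4],np.hypot(*st['eef_pos'][:2]),st['eef_pos'][2]))
d=np.array(d)
def fk(p,q):
    a,h,l1,l2,T,o=p;s=q[0]+q[1]+o;e=q[0]+q[1]+q[2]
    return np.array([a+l1*np.sin(q[0])+l2*np.sin(s)+T*np.sin(e),h+l1*np.cos(q[0])+l2*np.cos(s)+T*np.cos(e)])
f=lambda p:np.r_[np.concatenate([fk(p,r)-r[3:] for r in d]),(p-[0,300,400,400,300,0])*[.01,.001,.001,.001,.001,10]]
s=ls(f,[0,300,400,400,300,0]);print(s.x.round(2),s.fun.round(2))
for th in (45,55,60):
  for r,z in((440,60),(455,12),(500,12),(600,12),(690,12),(710,12)):
    g=lambda q:np.r_[fk(s.x,q)-[r,z],1000*(q.sum()-np.pi+np.radians(th))]
    k=ls(g,[.6,1.5,.5]);print(th,r,z,k.x.round(2),k.cost.round(2))
```

```text
[545.1085863  148.69826608 201.75926345] [-3.14064771e+00 -1.16447942e-03  1.44675556e+00] [2.00811555e-01 3.36553500e-01 1.48156613e+00 1.44907984e-03
 1.32399713e+00 3.24497389e-01]
[-2.2000e-01  2.1042e+02  4.0978e+02  4.5062e+02  2.5971e+02  6.0000e-02] [ 0.2  -0.04  0.   -0.03  0.1  -0.11 -0.31  0.18 -0.   -0.09  0.01  0.05
 -0.04  0.58]
45 440 60 [ 0.02  2.48 -0.15] 0.0
45 455 12 [ 0.23  2.45 -0.32] 0.0
45 500 12 [ 0.3   2.33 -0.28] 0.0
45 600 12 [ 0.45  2.08 -0.17] 0.0
45 690 12 [ 0.59  1.83 -0.06] 0.0
45 710 12 [ 0.62  1.77 -0.04] 0.0
55 440 60 [ 0.1   2.56 -0.47] 0.0
55 455 12 [ 0.33  2.51 -0.66] 0.0
55 500 12 [ 0.38  2.4  -0.6 ] 0.0
55 600 12 [ 0.5   2.15 -0.47] 0.0
55 690 12 [ 0.62  1.9  -0.34] 0.0
55 710 12 [ 0.65  1.85 -0.32] 0.0
60 440 60 [ 0.16  2.58 -0.65] 0.0
60 455 12 [ 0.4   2.53 -0.84] 0.0
60 500 12 [ 0.44  2.42 -0.76] 0.0
60 600 12 [ 0.54  2.17 -0.62] 0.0
60 690 12 [ 0.65  1.93 -0.49] 0.0
60 710 12 [ 0.68  1.87 -0.46] 0.0
```

Call:
servo_tool(rows=[[0,0,0,0,0,25,0],[0,0,0,0,0,23,0],[0,0,7.93,-10.5,-8.9,0,0],[0,0,7.93,-10.5,-8.9,0,0],[0,0,7.93,-10.5,-8.9,0,0],[0,0,7.93,-10.5,-8.9,0,0],[0,0,7.93,-10.5,-8.9,0,0],[0,0,7.93,-10.5,-8.9,0,0],[0,0,7.93,-10.5,-8.9,0,0],[0,0,7.93,-10.5,-8.9,0,0],[0,0,7.93,-10.5,-8.9,0,0],[0,0,7.93,-10.5,-8.9,0,0],[0,0,0,0,0,0,0],[0,0,0,0,0,0,0],[0,0,0,0,0,0,0]])

```text
clock: 10.58
eef_pos: [440.6, 59.6, 250.1]
eef_rot: [-3.141, -0.002, 2.829]
wrist_force: [0.5, 0.1, 0.4]
finger_gap: 93.8
finger_force: 0.0
```

Run:
```python
from h import *
import pickle
st=manip.read_state();im=manip.camera('wrist');t=manip.camera('top')
pickle.dump((st,im,t),open('w2.pkl','wb'))
print(st['joints'],st['eef_pos'],st['eef_rot'])
w=cam('wrist',st);S=np.array([761,-17.5]);a=np.radians(-7.1)
c=proj(w,[[642,-2,0],[550,33,30]]);print(c)
cv2.imwrite('pics/w2.png',cv2.resize(im[:,:,::-1],(800,600),interpolation=cv2.INTER_CUBIC))
```

```text
[ 5.17966435e-02  2.78733808e-02  1.73250739e+00  2.94501518e-04
  1.38320075e+00 -1.20642072e+00] [440.56527238  59.56779307 250.10185707] [-3.14115412e+00 -1.96136828e-03  2.82895805e+00]
[[285.00001038 322.67220454]
 [289.14714061 271.38582835]]
```

View pics/w2.png

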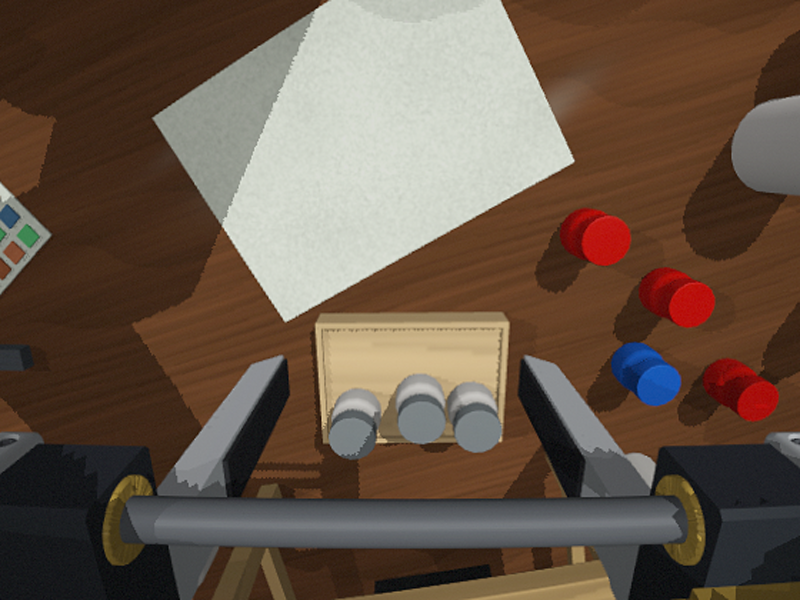

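```bash
cat > ik.py <<'E'
from h import *
from scipy.optimize import brentq
L=(-.22,210.42,409.78,450.62,259.71,.06)
def ik(p,head,tilt):   # head deg, tilt deg
    a,h,l1,l2,T,o=L;hd,t=np.radians([head,tilt])
    d=np.array([np.sin(t)*np.cos(hd),np.sin(t)*np.sin(hd),-np.cos(t)])
    w=np.array(p,float)-T*d;j1=np.arctan2(w[1],w[0]);r=np.hypot(w[0],w[1])-a;z=w[2]-h
    D=np.hypot(r,z);g=np.arccos((D*D-l1*l1-l2*l2)/(2*l1*l2));j3=g-o
    j2=np.arctan2(r,z)-np.arctan2(l2*np.sin(g),l1+l2*np.cos(g))
    e=R.from_euler('z',j1)*R.from_euler('y',j2+j3);v=e.inv().apply(d)
    j5=np.arccos(v[2]);j4=np.arctan2(v[1],v[0])
    return np.array([j1,j2,j3,j4,j5])
E
python3 - <<'E'
from ik import *
import pickle
np.set_printoptions(precision=2,suppress=True)
st,im,t=pickle.load(open('w2.pkl','rb'));w=cam('wrist',st);tc=cam('top')
W=lambda p:crop(p,0,0,800/560);T=lambda p:crop(p,170,60)
print('tray',pose2([[-60,-85],[-60,85]],back(w,W([[316,321],[509,321]]),30)),back(w,W([[316,313],[509,313]]),0))
print('front rim',back(w,W([[323,443],[503,441]]),30))
q=back(tc,T([[177,362],[485,411]]),0);print('inner posts',q,pose2([[-116,141],[-116,-141]],q))
q=back(tc,T([[155,365],[507,414]]),0);print('outer posts',q,pose2([[-116,159],[-116,-159]],q))
print('check ik',ik(st['eef_pos'],0,.01),st['joints'])
for p,h,ti in [((455,60,12),-18,15),((500,45,12),-18,15),((560,25,12),-16,20),((600,12,12),-12,28),((640,2,12),-8,36),((660,-1,12),-7,40),((690,-5,12),-7,40)]: print(p,h,ti,ik(p,h,ti))
E
```

```text
tray (array([545.73,  33.32]), np.float64(-17.97986833151239), array([[ 0.2 ,  0.61],
       [-0.2 , -0.61]])) [[462.9  -34.09   0.  ]
 [518.61 137.6    0.  ]]
front rim [[578.71 -66.08  30.  ]
 [629.53  97.17  30.  ]]
inner posts [[ 666.02  136.49    0.  ]
 [ 629.42 -140.79    0.  ]] (array([762.72, -17.33]), np.float64(-7.519807372132205), array([[-0.15, -1.15],
       [ 0.15,  1.15]]))
outer posts [[ 662.72  156.16    0.  ]
 [ 627.29 -160.6     0.  ]] (array([760.29, -15.11]), np.float64(-6.382084402323653), array([[ 0.04,  0.36],
       [-0.04, -0.36]]))
check ik [ 0.13  0.02  1.74 -0.    1.38] [ 0.05  0.03  1.73  0.    1.38 -1.21]
(455, 60, 12) -18 15 [ 0.2   0.27  2.11 -0.25  0.55]
(500, 45, 12) -18 15 [ 0.15  0.34  2.   -0.22  0.57]
(560, 25, 12) -16 20 [ 0.1   0.42  1.9  -0.27  0.51]
(600, 12, 12) -12 28 [ 0.08  0.46  1.89 -0.41  0.34]
(640, 2, 12) -8 36 [ 0.05  0.51  1.87 -0.68  0.17]
(660, -1, 12) -7 40 [ 0.04  0.54  1.86 -1.14  0.11]
(690, -5, 12) -7 40 [ 0.03  0.59  1.77 -0.86  0.13]
```

```bash
sed -i "s/;j1=np.arctan2(w\[1\],w\[0\]);r=np.hypot(w\[0\],w\[1\])-a/;rr=np.hypot(w[0],w[1]);j1=np.arctan2(w[1],w[0])-np.arcsin(36.7\/rr);r=np.sqrt(rr*rr-36.7**2)-a/" ik.py
python3 - <<'E'
from ik import *
np.set_printoptions(precision=2,suppress=True)
S=np.array([761,-16.3]);c=np.array([546,33.5]);u=lambda d:np.array([np.cos(np.radians(d)),np.sin(np.radians(d))])
def tcp(c,h): return c-68*u(h)
print('start',tcp(c,-18)-30*u(-18),ik([*(tcp(c,-18)-30*u(-18)),11],-18,15))
c=c+81*u(-18);p=tcp(c,-18);print('A end',p,ik([*p,11],-18,15))
n=20
for k in range(n):
    h=-18+11*(k+.5)/n;c=c+4*u(h);q=tcp(c,-18+11*(k+1)/n);t=15+23*(k+1)/n
    if k%4==3: print(k,q,ik([*q,11],-18+11*(k+1)/n,t),(c-S)@u(83),(c-S)@u(-7))
for d in(20,40,60): q2=q+d*u(-7);print(q2,ik([*q2,11],-7,38),ik([*q2,11],-7,41))
E
```

```text
start [452.8   63.78] [ 0.12  0.26  2.12 -0.22  0.53]
A end [558.36  29.48] [ 0.03  0.45  1.85 -0.15  0.6 ]
3 [572.91  22.33] [ 0.02  0.45  1.87 -0.2   0.51] 5.020653714278252 -124.19387255885398
7 [587.73  15.75] [ 0.01  0.45  1.88 -0.26  0.41] 2.8769982095834803 -108.33905450804664
11 [602.78   9.74] [-0.    0.46  1.9  -0.32  0.3 ] 1.3435544866342577 -92.41363254517351
15 [618.05   4.31] [-0.02  0.48  1.91 -0.42  0.19] 0.42258309783741965 -76.44108340460012
19 [633.53  -0.53] [-0.04  0.5   1.92 -0.69  0.08] 0.11544170898690567 -60.4449532940307
[653.38  -2.97] [-0.04  0.53  1.86 -0.53  0.1 ] [-0.04  0.53  1.89 -1.5   0.05]
[673.23  -5.41] [-0.04  0.56  1.81 -0.41  0.12] [-0.04  0.56  1.84 -1.07  0.06]
[693.08  -7.84] [-0.05  0.6   1.75 -0.33  0.14] [-0.05  0.6   1.78 -0.76  0.07]
```

Call:
servo_tool(rows=[[-1.55,-4.75,0,4,1.4,-20,0],[-1.55,-4.75,0,4,1.4,-20,0],[-1.55,-4.75,0,4,1.4,-20,0],[0,0,0,0,0,-30,0],[0,0,0,0,0,-30,0],[0,0,0,0,0,-30,0],[0,0,0,0,0,-30,0],[0,0,0,0,0,-25,0],[0,0,0,0,0,-20,0],[0,0,0,0,0,-14,0],[0,0,0,0,0,0,0]])

```text
clock: 12.05
eef_pos: [452.0, 63.5, 10.8]
eef_rot: [-3.14, 0.259, 2.83]
wrist_force: [-0.0, 0.5, -0.5]
finger_gap: 94.1
finger_force: 0.0
```

Run:
```python
from h import *
st=manip.read_state()
print(st['joints'],st['eef_pos'],st['eef_rot'],st['wrist_force'],(R.from_euler('xyz',st['eef_rot']).as_matrix()[:,2]))
```

```text
[ 0.12439598  0.28529754  2.10815079 -0.22133508  0.52397808 -0.9555742 ] [452.0373623   63.450936    10.81672953] [-3.13956623  0.25887461  2.83045788] [-0.03677152  0.5335615  -0.46760113] [ 0.24308092 -0.08029839 -0.9666767 ]
```

Call:
servo_tool(rows=[[0,0,0,3.8,-1.22,0,0],[0,0,0,3.8,-1.22,0,0],[0,0,0,3.8,-1.22,0,0],[0,0,0,3.8,-1.22,0,0],[0,0,0,3.8,-1.22,0,0],[0,0,0,2.85,-0.92,0,0],[0,0,0,2.85,-0.92,0,0],[0,0,0,2.85,-0.92,0,0],[0,0,0,2.85,-0.92,0,0],[0,0,0,2.85,-0.92,0,0],[0,0,0,2.85,-0.92,0,0],[0,0,0,2.85,-0.92,0,0],[0,0,0,2.85,-0.92,0,0],[0,0,0,2.85,-0.92,0,0],[0,0,0,2.85,-0.92,0,0]])

```text
clock: 13.92
eef_pos: [499.0, 48.3, 11.2]
eef_rot: [-3.139, 0.258, 2.831]
wrist_force: [-9.1, 2.3, 6.9]
finger_gap: 93.7
finger_force: 4.8
```

Call:
servo_tool(rows=[[0,0,0,3.8,-1.22,0,0],[0,0,0,3.8,-1.22,0,0],[0,0,0,3.8,-1.22,0,0],[0,0,0,3.8,-1.22,0,0],[0,0,0,3.8,-1.22,0,0],[0,0,0,3.8,-1.22,0,0],[0,0,0,3.8,-1.22,0,0],[0,0,0,3.8,-1.22,0,0],[0,0,0,3.8,-1.22,0,0],[0,0,0,3.8,-1.22,0,0],[0,0,0,3.8,-1.22,0,0],[0,0,0,3.8,-1.22,0,0],[0,0,0,3.8,-1.22,0,0],[0,0,0,3.8,-1.22,0,0],[0,0,0,3.8,-1.22,0,0]])

```text
clock: 15.8
eef_pos: [556.1, 30.1, 11.2]
eef_rot: [-3.14, 0.258, 2.831]
wrist_force: [-8.4, 2.5, 8.2]
finger_gap: 94.1
finger_force: 4.8
```

Run:
```python
from h import *
import pickle
st=manip.read_state();im=manip.camera('top');sc=manip.camera('scene');pickle.dump((st,im,sc),open('t3.pkl','wb'))
print(st['joints'],st['eef_pos'],st['eef_rot'],st['wrist_force'])
a=cv2.resize(im[100:260,180:360,::-1],None,fx=2.2,fy=2.2,interpolation=cv2.INTER_CUBIC)
b=cv2.resize(sc[150:310,190:370,::-1],None,fx=2.2,fy=2.2,interpolation=cv2.INTER_CUBIC)
cv2.imwrite('pics/t3.png',np.hstack([a,b]))
```

```text
[ 0.03072313  0.45457557  1.84804742 -0.15498798  0.60159141 -1.11142363] [556.05481104  30.05107409  11.18092695] [-3.13959396  0.25795825  2.83062018] [-8.4498275   2.52406547  8.24426277]
```

View pics/t3.png

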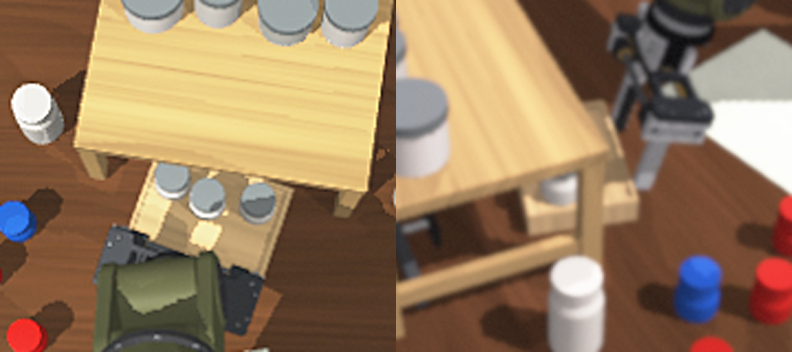

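Run:
```python
from h import *
np.set_printoptions(precision=1,suppress=True)
t=cam('top');q=back(t,crop([[293,192],[267,270],[155,165],[131,225]],180,100,2.2),30)[:,:2];u=lambda d:np.array([np.cos(np.radians(d)),np.sin(np.radians(d))])
c=np.array([556.1,30.1])+68*u(-18);print(q,(q-c)@u(72),(q-c)@u(-18))
j=back(t,crop([[172,176],[207,190],[258,198]],180,100,2.2),80)[:,:2];print((j-c)@u(72),(j-c)@u(-18))
# arc rows
p=np.array([556.1,30.1]);n=20;o=p
for k in range(n):
    h=-18+11*(k+.5)/n;c=c+4.1*u(h);a=-18+11*(k+1)/n;q=c-68*u(a)
    if k in(4,9,14,19): print(k,(q-o)/5);o=q
S=np.array([761,-16.3]);print((c-S)@u(83),(c-S)@u(-7),o)
```

```text
[[648.2 -88.8]
 [553.1 -59.6]
 [676.3  77.5]
 [602.4 103.4]] [-84.6 -86.3  82.2  84. ] [ 56.3 -43.1  31.7 -46.6]
[ 53.2   9.6 -48.9] [16.1 14.2 25.1]
4 [ 3.7 -1.8]
9 [ 3.8 -1.6]
14 [ 3.9 -1.4]
19 [ 4.  -1.2]
0.2607841220649082 -60.77929076091605 [633.2  -0.3]
```

Call:
servo_tool(rows=[[-0.3,-0.95,0.55,3.7,-1.8,0,0],[-0.3,-0.95,0.55,3.7,-1.8,0,0],[-0.3,-0.95,0.55,3.7,-1.8,0,0],[-0.29,-0.96,0.55,3.7,-1.8,0,0],[-0.28,-0.96,0.55,3.7,-1.8,0,0],[-0.27,-0.96,0.55,3.8,-1.6,0,0],[-0.26,-0.96,0.55,3.8,-1.6,0,0],[-0.25,-0.97,0.55,3.8,-1.6,0,0],[-0.24,-0.97,0.55,3.8,-1.6,0,0],[-0.23,-0.97,0.55,3.8,-1.6,0,0]])

```text
clock: 17.15
eef_pos: [594.6, 12.7, 11.4]
eef_rot: [-3.138, 0.435, 2.928]
wrist_force: [-2.7, 0.6, -2.3]
finger_gap: 93.4
finger_force: 1.6
```

Call:
servo_tool(rows=[[-0.22,-0.97,0.55,3.9,-1.4,0,0],[-0.21,-0.98,0.55,3.9,-1.4,0,0],[-0.2,-0.98,0.55,3.9,-1.4,0,0],[-0.19,-0.98,0.55,3.9,-1.4,0,0],[-0.18,-0.98,0.55,3.9,-1.4,0,0],[-0.17,-0.98,0.55,4,-1.2,0,0],[-0.16,-0.99,0.55,4,-1.2,0,0],[-0.15,-0.99,0.55,4,-1.2,0,0],[-0.14,-0.99,0.55,4,-1.2,0,0],[-0.13,-0.99,0.55,4,-1.2,0,0]])

```text
clock: 18.4
eef_pos: [634.1, -0.2, 11.4]
eef_rot: [-3.136, 0.61, 3.025]
wrist_force: [-2.8, 1.0, -3.6]
finger_gap: 93.9
finger_force: 1.6
```

```bash
cat > chk.py <<'E'
from h import *
st=manip.read_state();z=R.from_euler('xyz',st['eef_rot']).as_matrix();y=z[:,1]
print(st['clock'],st['joints'].round(2),st['eef_pos'].round(1),'F',st['wrist_force'].round(1),'head',np.degrees(np.arctan2(z[1,2],z[0,2])).round(2),'tilt',np.degrees(np.arccos(-z[2,2])).round(1),'y',y.round(3))
E
python3 chk.py
```

```text
18.4 [-0.04  0.51  1.89 -0.38  0.14 -1.13] [ 6.341e+02 -2.000e-01  1.140e+01] F [-2.8  1.  -3.6] head -7.28 tilt 34.9 y [ 0.12   0.993 -0.005]
```

Call:
servo_tool(rows=[[0,0,0,2,-0.25,0,0],[0,0,0,2,-0.25,0,0],[0,0,0,2,-0.25,0,0],[0,0,0,2,-0.25,0,0]])

```text
clock: 18.9
eef_pos: [642.0, -1.1, 11.5]
eef_rot: [-3.136, 0.609, 3.025]
wrist_force: [-3.2, -0.2, -1.7]
finger_gap: 93.9
finger_force: 1.8
```

Call:
servo_tool(rows=[[0,0,0,1.5,-0.18,0,0],[0,0,0,1.5,-0.18,0,0]])

```text
clock: 19.15
eef_pos: [645.0, -1.5, 11.4]
eef_rot: [-3.136, 0.609, 3.024]
wrist_force: [-4.3, 1.2, -2.2]
finger_gap: 93.9
finger_force: 1.9
```

Call:
servo_tool(rows=[[0,0,0,1.5,-0.18,0,0],[0,0,0,1.5,-0.18,0,0]])

```text
clock: 19.4
eef_pos: [648.0, -1.9, 11.5]
eef_rot: [-3.136, 0.609, 3.024]
wrist_force: [-3.5, -0.3, -1.6]
finger_gap: 94.2
finger_force: 1.9
```

Call:
servo_tool(rows=[[0,0,0,1.5,-0.18,0,0],[0,0,0,1.5,-0.18,0,0]])

```text
clock: 19.65
eef_pos: [651.0, -2.2, 11.4]
eef_rot: [-3.136, 0.609, 3.024]
wrist_force: [-3.4, 0.6, -1.1]
finger_gap: 94.0
finger_force: 1.9
```

Call:
servo_tool(rows=[[0,0,0,1.5,-0.18,0,0],[0,0,0,1.5,-0.18,0,0]])

```text
clock: 19.9
eef_pos: [654.0, -2.6, 11.5]
eef_rot: [-3.136, 0.609, 3.024]
wrist_force: [-3.9, 0.7, -1.6]
finger_gap: 93.8
finger_force: 1.9
```

Call:
servo_tool(rows=[[0,0,0,1.5,-0.18,0,0],[0,0,0,1.5,-0.18,0,0]])

```text
clock: 20.15
eef_pos: [656.9, -3.0, 11.4]
eef_rot: [-3.136, 0.609, 3.024]
wrist_force: [-3.9, 0.1, -1.4]
finger_gap: 93.8
finger_force: 1.9
```

Call:
servo_tool(rows=[[0,0,0,1.5,-0.18,0,0],[0,0,0,1.5,-0.18,0,0]])

```text
clock: 20.4
eef_pos: [660.0, -3.3, 11.4]
eef_rot: [-3.136, 0.609, 3.024]
wrist_force: [-4.4, 0.9, -1.9]
finger_gap: 93.8
finger_force: 1.9
```

Call:
servo_tool(rows=[[0,0,0,1.5,-0.18,0,0],[0,0,0,1.5,-0.18,0,0]])

```text
clock: 20.65
eef_pos: [662.6, -3.6, 11.2]
eef_rot: [-3.135, 0.608, 3.025]
wrist_force: [-8.3, 1.8, 1.4]
finger_gap: 94.3
finger_force: 4.2
```

Call:
servo_tool(rows=[[0,0,0,1,-0.12,0,0],[0,0,0,0,0,0,0]])

```text
clock: 20.9
eef_pos: [663.5, -3.6, 11.2]
eef_rot: [-3.136, 0.608, 3.024]
wrist_force: [-8.0, 2.7, 1.0]
finger_gap: 94.1
finger_force: 4.4
```

```bash
python3 chk.py
python3 - <<'E'
from h import *
import pickle
st=manip.read_state();im=manip.camera('top');sc=manip.camera('scene')
b=cv2.resize(sc[130:310,150:350,::-1],None,fx=3.2,fy=3.2,interpolation=cv2.INTER_CUBIC)
cv2.imwrite('pics/s4.png',b)
E
```

```text
20.9 [-0.04  0.56  1.81 -0.29  0.18 -1.23] [663.5  -3.6  11.2] F [-8.   2.7  1. ] head -7.32 tilt 34.8 y [ 0.12   0.993 -0.005]
```

View pics/s4.png

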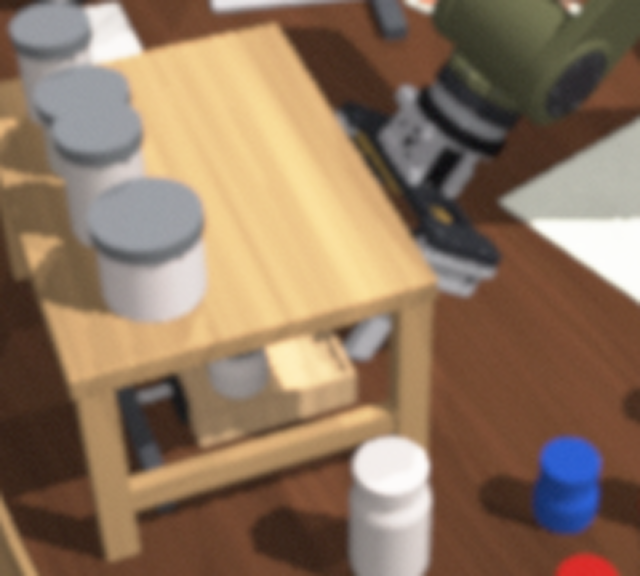

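Call:
servo_tool(rows=[[0,0,0,1,-0.12,0,0],[0,0,0,1,-0.12,0,0]])

```text
clock: 21.25
eef_pos: [665.2, -3.8, 11.1]
eef_rot: [-3.135, 0.607, 3.025]
wrist_force: [-13.9, 2.7, 3.3]
finger_gap: 93.9
finger_force: 7.1
```

Call:
servo_tool(rows=[[0,0,0,1,-0.12,0,0],[0,0,0,0,0,0,0]])

```text
clock: 21.5
eef_pos: [666.1, -3.9, 11.0]
eef_rot: [-3.135, 0.607, 3.025]
wrist_force: [-14.2, 3.7, 4.5]
finger_gap: 94.1
finger_force: 7.2
```

Run:
```python
from h import *
np.set_printoptions(precision=1,suppress=True)
s=cam('scene');S=np.array([761,-16.3]);u=lambda d:np.array([np.cos(np.radians(d)),np.sin(np.radians(d))])
C=lambda p:crop(p,150,130,3.2)
for p,z in(([[356,374],[188,412]],30),([[355,405],[200,443]],0)):
    q=back(s,C(p),z)[:,:2];print(q,(q-S)@u(-7),(q-S)@u(83))
```

```text
[[681.3  79.7]
 [803.4  54.4]] [-90.8  33.5] [85.6 75.3]
[[683.6  81.9]
 [799.1  60. ]] [-88.8  28.5] [88.  80.4]
```

Call:
servo_tool(rows=[[0,0,0,-0.8,0.1,0,0],[0,0,0,-0.8,0.1,0,0],[0,0,0,-0.8,0.1,0,0],[0,0,0,-0.8,0.1,0,0],[0,0,0,-0.8,0.1,0,0],[0,0,0,-0.8,0.1,0,0],[0,0,0,-0.8,0.1,0,0],[0,0,0,-0.8,0.1,0,0],[0,0,0,0,0,0,0]])

```text
clock: 22.62
eef_pos: [660.5, -3.3, 11.5]
eef_rot: [-3.136, 0.609, 3.024]
wrist_force: [-0.5, 0.1, -0.1]
finger_gap: 93.8
finger_force: 0.0
```

Call:
servo_tool(rows=[[0,0,0,-3,0.37,0,0],[0,0,0,-6,0.7,0,0],[0,0,0,-10,1.2,0,0],[0,0,0,-12,1.5,0,0],[0,0,0,-12,1.5,0,0],[0,0,0,-12,1.5,0,0],[0,0,0,-12,1.5,0,0],[0,0,0,-12,1.5,0,0],[0,0,0,-12,1.5,0,0],[0,0,0,-12,1.5,0,0],[0,4,0,-12,1.5,0,0],[0,4,0,-12,1.5,10,0],[0,4,0,-12,1.5,20,0],[0,4,0,-12,1.5,20,0],[0,0,0,0,0,0,0]])

```text
clock: 24.5
eef_pos: [516.6, 11.6, 62.9]
eef_rot: [-3.094, 0.373, 3.038]
wrist_force: [0.1, 0.5, -0.2]
finger_gap: 93.8
finger_force: 0.0
```

```bash
python3 chk.py
python3 - <<'E'
from h import *
im=manip.camera('top');sc=manip.camera('scene')
a=cv2.resize(im[60:260,180:360,::-1],None,fx=2.2,fy=2.2,interpolation=cv2.INTER_CUBIC)
b=cv2.resize(sc[130:330,150:330,::-1],None,fx=2.2,fy=2.2,interpolation=cv2.INTER_CUBIC)
cv2.imwrite('pics/f5.png',np.hstack([a,b]))
E
```

```text
24.5 [-0.    0.24  2.02 -0.17  0.51 -1.33] [516.6  11.6  62.9] F [ 0.1  0.5 -0.2] head -13.37 tilt 21.5 y [ 0.12   0.992 -0.044]
```

View pics/f5.png

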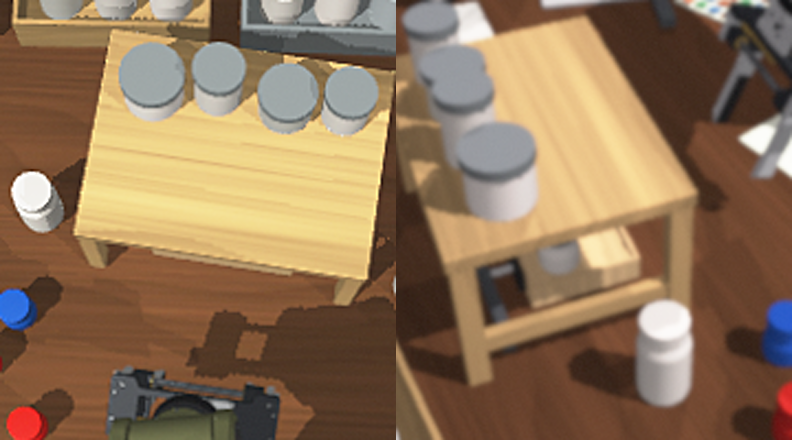

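Run:
```python
from h import *
np.set_printoptions(precision=1,suppress=True)
t=cam('top');S=np.array([761,-16.3]);u=lambda d:np.array([np.cos(np.radians(d)),np.sin(np.radians(d))])
for z in(0,30):
    q=back(t,crop([[153,252],[293,274],[105,264],[336,301]],180,60,2.2),[z,z,0,0])[:,:2];print(q,(q-S)@u(-7),(q-S)@u(83))
```

```text
[[ 684.3   81.6]
 [ 661.9  -90.6]
 [ 667.6  139.8]
 [ 629.8 -143.8]] [ -88.1  -89.3 -111.7 -114.6] [  87.8  -85.9  143.6 -142.5]
[[ 677.5   79.9]
 [ 655.5  -88.6]
 [ 667.6  139.8]
 [ 629.8 -143.8]] [ -94.6  -95.9 -111.7 -114.6] [  85.3  -84.7  143.6 -142.5]
```

Call:
servo_tool(rows=[[0,0,0,-20,0,30,0],[0,0,0,-20,0,30,0],[0,0,0,-20,0,40,0],[0,0,0,0,0,40,0],[0,0,0,0,0,0,0]])

```text
clock: 25.22
eef_pos: [456.9, 11.3, 202.9]
eef_rot: [-3.094, 0.374, 3.038]
wrist_force: [0.1, 0.9, 0.5]
finger_gap: 93.9
finger_force: 0.0
```

Run:
```python
from h import *
st=manip.read_state()
sc=manip.camera('scene');a=cv2.resize(sc[200:290,190:280,::-1],None,fx=4,fy=4,interpolation=cv2.INTER_CUBIC)
w=manip.camera('wrist')
cv2.imwrite('pics/f6.png',np.hstack([cv2.resize(w[160:,90:470,::-1],(440,360)),a]))
```

```text
(no output)
```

View pics/f6.png

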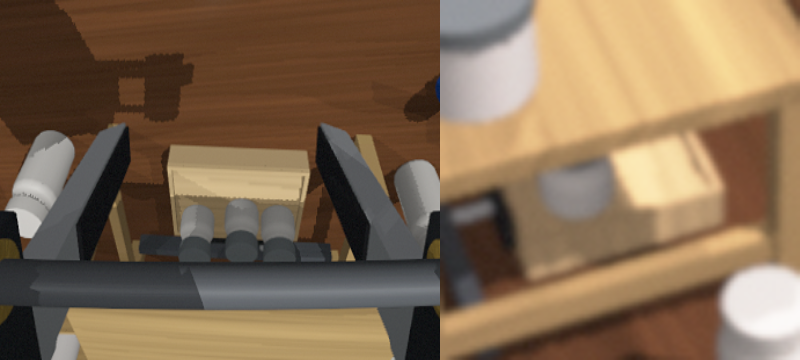

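The wrist view shows all three jars standing and the tray against the bar. The numbers put it centred to about 1 mm and square to under 1°.

```bash
python3 -c "
from cell import manip
print(manip.sign_off())"
```

```text
the job is handed in; nothing more can be done
None
```

The tray is under the shelf and resting against the sprung stop bar, centred between the posts to about 1 mm and square to about half a degree, with all three jars standing; the job was handed in at about 25 s with a peak wrist-force reading of about 14 N.

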